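Close up the repaired instruments with their matching lids

ROBOT

A 6-joint arm with a two-finger parallel gripper is mounted at the origin on a cart in front of the work surface, level with it; the furniture and walls round the work are solid. World frame = base frame: x ahead of the robot, y to its left, z up, the work surface at z = 0. Lengths are in m, angles in degrees, forces in N, time in s.
With the tool pointing down it reaches from about 0.4 to 0.825 m from the base axis. Payload 7 kg.
Tool frame: the origin (TCP) lies midway between the tips of the shut fingers; the grasp point (between the pads) lies r.grip_depth behind it (r.grip_depth is the distance from the TCP to the grasp point, in m); z points along the fingers, y is the line along which they close (so a half turn about z gives the same grasp; the last joint's range is limited). The gripper opens to 88 mm and grips with 3 to 60 N. Pads are 19 mm wide; open, the fingers measure 130 mm over their backs; the gripper's body (78 mm by 193 mm) begins 47 mm behind the grasp point.
Start: joints at [85.319, 20.546, 0.682, 0, -70.136, -16.507], TCP at [0.244, 0.629, 0.227] pointing down, gripper open.
Joint ranges: [-176.03, 176.03], [-82.01, 121.73], [-58.28, 71.71], [-173.87, 95.51], [-174.79, -0.11], [-173.66, 173.66]. Speed limits (degrees/s): [136.94, 136.94, 172.46, 180, 180, 180].

INTERFACE

Orientations are given as [roll, pitch, yaw] about the fixed x, y, z axes, in that order (R = Rz(yaw) Ry(pitch) Rx(roll)).
In Python, from plant import r, eyes, workorder gives the robot as it stands (r), with the cameras (eyes) and the job (workorder).
- The arm moves only by the shell command python3 drive.py 'ROWS' [OPENING] [FORCE]. ROWS is a JSON list of rows, 1 to 12 of them, each of 6 numbers: dx, dy, dz in m, then a rotation vector rx, ry, rz in degrees; each row is the pose to reach, as a shift and turn from the pose commanded when the command began, along the tool's axes at that moment; what a row does not reach only later rows make up. A row lasts 1/12 s, in which the tool goes at most 0.0417 m and 7.16 degrees, less where a joint would pass 70% of its speed; a pose out of reach is approached as far as the arm can. OPENING is the finger opening in m, set as the command begins (- or left out keeps the last). The fingers move at their own pace and stop on an object; FORCE is the grip in N (left out, the last holds). Time passes only in rows, so rows that do not move let the fingers close. It prints the time, the measured TCP pose, the force, the opening and the grip force at its end.
- r.get_state(): the state, without advancing time (a new reading comes with each control period).
- eyes.capture(name): name is "side" or "top" or "wrist"; returns a dict with "frame" (480x640x3 uint8, red, green, blue), "z_map" (480x640 float32, m along the optical axis (not along the pixel's ray), 0 where there is no reading), "fx", "fy", "cx", "cy" (pixels), "D" ([k1, k2, p1, p2, k3] as OpenCV has them; the pictures are not rectified), "cam_to_world" (4x4, takes a point from camera to world coordinates). Camera axes: x right, y down, z forward; pixel columns grow to the right and rows downward; lengths in m; the calibration is good to about 2 mm. A picture is of the moment at which its call begins.
- workorder.close_job(): hands the job in; it is judged then, once.
The state is a dict: "time_s": time; "joints": joint angles; "qd": joint speeds; "joint_torque": joint torques, N m; "tcp_pos": TCP position; "eef_rot": TCP orientation; "contact_force": force on the tool from outside, world axes, zero at the start; "moment": the same for the moment, N m; "gripper_width": finger opening in m; "gripper_force": force on a finger pad.
Only numpy, scipy, OpenCV 4.12 (cv2) and the standard library are available. Lean on these libraries where they do the work, as an engineer would, in place of code of your own. Each camera call takes 0.05 s, during which the arm holds its last target. There are 200 camera calls.

TASK

Four repaired instruments stand open on the bench: put each box's own lid on it, matched by size, so that the lid sits fully home on the rim all round. Two of the lids lie in a heap: lift the long narrow one off without dragging the large one beneath it, and leave the extra-large lid at the bottom, which fits none of these boxes, lying where it is.

Things in the scene. Friction and masses are not known exactly. Their poses are not given: they have to be found in the camera images.
- lid_large: Large die-cast lid, 116 x 64 mm. In the heap, on the extra-large lid, under the narrow one. Plate 3.5 mm thick, painted grey, bare metal edge, sloping ribs below whose feet are 9 mm in from the edges; lies on the ribs, plate 8 to 11.5 mm above its support. Origin: centre, at the foot of the ribs; z up, x along the length.
- lid_narrow: Long narrow die-cast lid, 100 x 36 mm. Top of the heap, on the large lid, origin 23 mm above the bench. Plate 3.5 mm thick, painted grey, bare metal edge, sloping ribs below whose feet are 9 mm in from the edges; lies on the ribs, plate 8 to 11.5 mm above its support. Origin: centre, at the foot of the ribs; z up, x along the length.
- lid_medium: Medium die-cast lid, 76 x 56 mm. Alone on the bench. Plate 3.5 mm thick, painted grey, bare metal edge, sloping ribs below whose feet are 9 mm in from the edges; lies on the ribs, plate 8 to 11.5 mm above its support. Origin: centre, at the foot of the ribs; z up, x along the length.
- lid_square: Small square die-cast lid, 48 x 48 mm. Alone on the bench. Plate 3.5 mm thick, painted grey, bare metal edge, sloping ribs below whose feet are 9 mm in from the edges; lies on the ribs, plate 8 to 11.5 mm above its support. Origin: centre, at the foot of the ribs; z up, x and y along its sides.
- box_large: Large open grey die-cast box, green board inside, 114 x 62 mm, rim 40 mm high, walls 3 mm; two metal sockets 10 mm proud at its +x end, jack 3 mm proud at -x. Loose, about 0.5 kg. Origin: centre of underside; z up, x along the length. The lid goes on centred and parallel (ribs guide it in from 4 mm off), overhangs 1 mm, and is home with its origin 32 mm above this one.
- box_narrow: Long narrow open grey die-cast box, green board inside, 98 x 34 mm, rim 32 mm high, walls 3 mm; one metal socket 10 mm proud at its +x end, jack 3 mm proud at -x. Loose, about 0.5 kg. Origin: centre of underside; z up, x along the length. The lid goes on centred and parallel (ribs guide it in from 4 mm off), overhangs 1 mm, and is home with its origin 24 mm above this one.
- box_medium: Medium open grey die-cast box, green board inside, 74 x 54 mm, rim 36 mm high, walls 3 mm; two metal sockets 10 mm proud at its +x end, jack 3 mm proud at -x. Loose, about 0.5 kg. Origin: centre of underside; z up, x along the length. The lid goes on centred and parallel (ribs guide it in from 4 mm off), overhangs 1 mm, and is home with its origin 28 mm above this one.
- box_square: Small square open grey die-cast box, green board inside, 46 x 46 mm, rim 32 mm high, walls 3 mm; one metal socket 10 mm proud at its +x end, jack 3 mm proud at -x. Loose, about 0.5 kg. Origin: centre of underside; z up, x along two sides. The lid goes on centred and parallel (ribs guide it in from 4 mm off), overhangs 1 mm, and is home with its origin 24 mm above this one.
- lid_extra: Extra-large die-cast lid, 122 x 96 mm, at the bottom of the heap; fits no box here. Plate 3.5 mm thick, painted grey, bare metal edge, sloping ribs below whose feet are 9 mm in from the edges; lies on the ribs, plate 8 to 11.5 mm above its support. Origin: centre, at the foot of the ribs; z up, x along the length.

How it is judged:
By the outcome, as a careful person would: the job done as asked, in the order asked, and still so for the second after the job is handed in, with the robot touching nothing.
It also fails if it takes over 106 s, if anything falls off the work surface, if the arm or the gripper's body presses on something with over 40 N, if the wrist force passes 120 N, or if a joint passes its speed limit or range.

## Working session

There is one attempt and no reset: what is moved stays moved. The work goes in short steps, Python scripts to look and compute and a shell command to move; the robot and the scene stay as the last step left them, time stands still between calls to the robot, and variables do not carry over. Pictures are saved under pics/ and viewed, at most 14 in all, crops included, and the job is handed in when it is done.

```bash
ls; mkdir -p pics
python3 - <<'E'
from plant import r, eyes, workorder
import cv2,numpy as np
print(r.get_state(), r.grip_depth)
for n in ["top","side"]:
    c=eyes.capture(n); cv2.imwrite(f"pics/{n}0.png",c["frame"][:,:,::-1]); np.savez(f"{n}0.npz",**c)
    print(n,c["fx"],c["cx"],c["cy"],c["D"],np.round(c["cam_to_world"],3))
E
```

```text
drive.py
pics
plant.py
{'time_s': 0.0, 'joints': array([ 8.53180068e+01,  2.05900579e+01,  6.32621062e-01, -2.01884096e-02,
       -7.01361937e+01, -1.65066552e+01]), 'qd': array([ 0.04970075,  0.11769745, -0.04689782,  0.00593336,  0.01047037,
        0.01582347]), 'joint_torque': array([ 2.67234309e-04, -5.82714307e+01,  2.93051237e+01,  6.99689224e+00,
        6.91245645e-03, -1.57537174e-04]), 'tcp_pos': array([0.24382124, 0.6288851 , 0.22562927]), 'eef_rot': array([ 1.79904836e+02, -8.40928594e-03, -2.11955167e+01]), 'contact_force': array([ 0.2166293 ,  0.10136978, -0.2536187 ]), 'moment': array([0.07664943, 0.01903335, 0.02561714]), 'gripper_force': 0.0, 'gripper_width': 0.08744898527121145} 0.0188
top 457.8385013150366 328.5363574728345 236.4439281997924 [-0.00884379  0.          0.          0.          0.        ] [[-0.028 -0.998  0.058  0.437]
 [-0.999  0.027 -0.021  0.004]
 [ 0.019 -0.058 -0.998  1.073]
 [ 0.     0.     0.     1.   ]]
side 563.1848192391658 325.44838027310374 243.83902396904068 [-0.14286151  0.          0.          0.          0.        ] [[ 0.901 -0.384  0.204  0.183]
 [-0.435 -0.802  0.409 -0.652]
 [ 0.006 -0.457 -0.889  1.407]
 [ 0.     0.     0.     1.   ]]
```

View pics/top0.png

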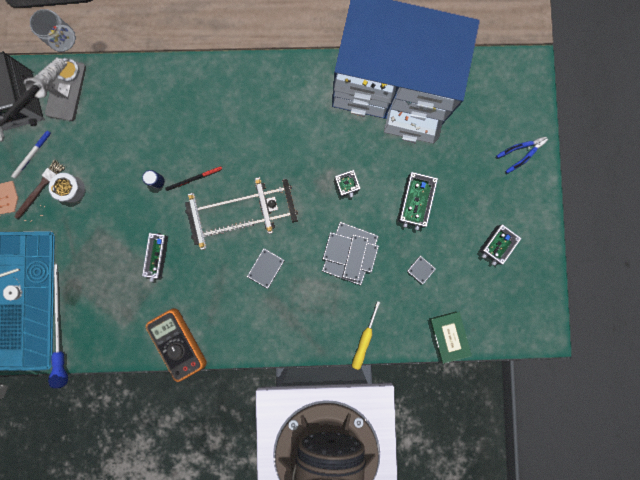

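View pics/side0.png

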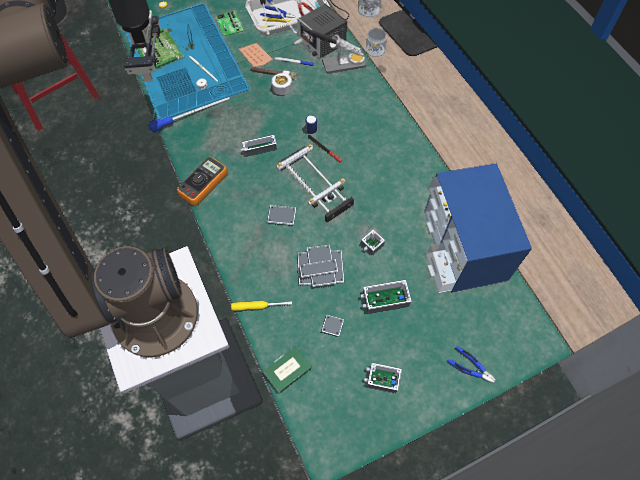

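The top view shows the boxes at square (347,183), large (418,201), medium (500,245) and narrow (154,256). The lids are at medium (265,268), square (421,270) and the heap (350,252). The side view agrees; the blue cabinet and the white stand are the obstacles.

```bash
cat > h.py <<'E'
import cv2,numpy as np
from scipy.spatial.transform import Rotation as R
def cast(c,uv,z):
    K=np.array([[c["fx"],0,c["cx"]],[0,c["fy"],c["cy"]],[0,0,1]],float)
    p=cv2.undistortPoints(np.array(uv,float).reshape(-1,1,2),K,np.array(c["D"],float)).reshape(-1,2)
    T=c["cam_to_world"]; d=np.c_[p,np.ones(len(p))]@T[:3,:3].T; o=T[:3,3]
    return (o+d*((z-o[2])/d[:,2])[:,None])[:,:2]
def cloud(c):
    v,u=np.mgrid[:480,:640]; K=np.array([[c["fx"],0,c["cx"]],[0,c["fy"],c["cy"]],[0,0,1]],float)
    p=cv2.undistortPoints(np.stack([u,v],-1).reshape(-1,1,2).astype(float),K,np.array(c["D"],float)).reshape(480,640,2)
    z=c["z_map"]; P=np.dstack([p*z[...,None],z]); return P@c["cam_to_world"][:3,:3].T+c["cam_to_world"][:3,3]
def rect(xy):
    (cx,cy),(w,h),a=cv2.minAreaRect((xy*1000).astype(np.float32))
    if w<h: w,h,a=h,w,a+90
    return np.round([cx/1000,cy/1000],4),np.round([w,h],1),round((a+90)%180-90,1)
def togo(p,yaw,s):
    """shift (tool axes) and z turn from current measured pose to downward pose p with tool y axis at world angle yaw"""
    M=R.from_euler("xyz",s["eef_rot"],degrees=True).as_matrix()
    a=np.degrees(np.arctan2(M[1,1],M[0,1])); d=(yaw-a+90)%180-90
    return np.round(M.T@(np.array(p)-s["tcp_pos"]),4), round(-d,2), "yaw now",round(a,2)
E
python3 - <<'E'
from h import *
c=dict(np.load("top0.npz"))
P=cloud(c); f=c["frame"]; hsv=cv2.cvtColor(f,cv2.COLOR_RGB2HSV)
for n,u,v in [("bsq",347,183),("blg",418,201),("bmd",500,245),("bnr",154,256),("lmd",265,268),("lsq",421,270),("heap",350,252),("cab",400,60),("draw",412,125),("stand",265,195),("stand2",290,200),("bottle",152,178),("meter",175,345),("sdrv",362,350)]:
    w=30; z=P[v-w:v+w,u-w:u+w,2]; print(n,np.round(P[v,u],3),"zmax",np.round(np.percentile(z,[50,95,99.5]),3))
m=((hsv[...,1]<60)&(hsv[...,2]>70)).astype(np.uint8)
for n,u,v,z in [("bsq",347,183,.032),("blg",418,201,.04),("bmd",500,245,.036),("bnr",154,256,.032),("lmd",265,268,.0115),("lsq",421,270,.0115)]:
    r0=35; mm=np.zeros_like(m); mm[v-r0:v+r0,u-r0:u+r0]=m[v-r0:v+r0,u-r0:u+r0]
    cs,_=cv2.findContours(mm,0,2); k=[x for x in cs if cv2.contourArea(x)>60 and cv2.pointPolygonTest(cv2.convexHull(x),(u,v),False)>0]
    k=max(k,key=cv2.contourArea)
    fill=cv2.drawContours(np.zeros_like(m),[k],-1,1,-1); o=cv2.morphologyEx(fill,cv2.MORPH_OPEN,np.ones((7,7)))
    for q in (fill,o):
        y,x=np.nonzero(q); 
        if len(x): print(n,rect(cast(c,np.c_[x,y],z)))
g=np.hstack([cv2.resize(f[205:300,300:400],None,fx=4,fy=4,interpolation=2),cv2.resize(f[205:300,460:540],None,fx=4,fy=4,interpolation=2)])
cv2.imwrite("pics/crop1.png",g[:,:,::-1])
E
```

```text
bsq [ 0.623 -0.065  0.012] zmax [0.001 0.025 0.035]
blg [ 0.577 -0.232  0.007] zmax [0.003 0.039 0.043]
bmd [ 0.468 -0.42   0.009] zmax [0.001 0.034 0.039]
bnr [0.464 0.384 0.013] zmax [0.002 0.031 0.036]
lmd [0.43 0.13 0.01] zmax [0.001 0.014 0.017]
lsq [ 0.415 -0.231  0.013] zmax [0.001 0.012 0.016]
heap [ 0.461 -0.066  0.035] zmax [0.014 0.036 0.04 ]
cab [ 0.831 -0.165  0.201] zmax [0.201 0.203 0.206]
draw [ 0.756 -0.223  0.016] zmax [0.019 0.168 0.2  ]
stand [0.6   0.128 0.004] zmax [0.002 0.045 0.053]
stand2 [0.583 0.067 0.036] zmax [0.001 0.044 0.052]
bottle [0.638 0.374 0.05 ] zmax [0.001 0.049 0.055]
meter [0.266 0.327 0.048] zmax [0.034 0.042 0.049]
sdrv [ 0.238 -0.087  0.023] zmax [-0.     0.021  1.073]
bsq (array([ 0.6219, -0.0604]), array([148.9,  71.3]), -89.2)
bsq (array([ 0.6231, -0.0469]), array([108.1,  57.9]), 88.6)
blg (array([ 0.5716, -0.2239]), array([129.7,  65.9]), -15.7)
blg (array([ 0.5769, -0.2254]), array([118.6,  65.5]), -15.3)
bmd (array([ 0.4658, -0.4238]), array([111.5,  77.9]), -38.6)
bmd (array([ 0.4682, -0.4134]), array([81.2, 58. ]), -37.8)
bnr (array([0.4528, 0.4023]), array([131.2, 107.7]), -0.1)
bnr (array([0.4524, 0.4075]), array([128.5,  99.1]), -1.5)
lmd (array([0.4292, 0.1309]), array([82.5, 68.1]), -33.9)
lmd (array([0.4296, 0.1289]), array([79.5, 66.3]), -31.7)
lsq (array([ 0.4083, -0.2338]), array([65.3, 57.9]), 43.2)
lsq (array([ 0.4146, -0.2314]), array([52.5, 52. ]), -40.8)
```

View pics/crop1.png

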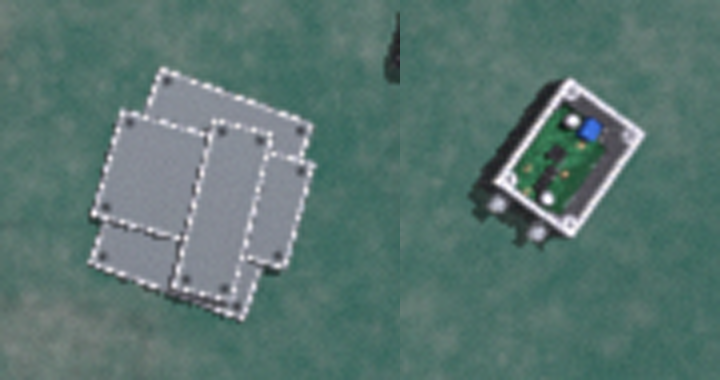

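The crop shows the heap: the narrow lid on top runs from crop (240,125) to (205,295). The large lid spans crop (95,112)–(313,265), with the extra-large lid beneath it. The medium box's two sockets are at its lower left. Next I'll get the wrist camera geometry and the shift to a hover over the heap.

Run:
```python
from plant import r, eyes, workorder
from h import *
c=eyes.capture("wrist"); s=r.get_state()
M=np.eye(4); M[:3,:3]=R.from_euler("xyz",s["eef_rot"],degrees=True).as_matrix(); M[:3,3]=s["tcp_pos"]
print(np.round(np.linalg.inv(M)@c["cam_to_world"],3),c["fx"],c["D"])
print("via bnr",togo([.43,.385,.225],78,s)); print("heap",togo([.40,-.065,.225],78,s))
```

```text
[[ 0.    -0.965 -0.261  0.07 ]
 [ 1.     0.001 -0.    -0.   ]
 [ 0.001 -0.261  0.965 -0.158]
 [ 0.     0.     0.     1.   ]] 393.2543688681622 [-0.03095469  0.          0.          0.          0.        ]
via bnr (array([0.2618, 0.1602, 0.0011]), np.float64(-9.19), 'yaw now', np.float64(-111.19))
heap (array([0.3965, 0.5906, 0.0016]), np.float64(-9.19), 'yaw now', np.float64(-111.19))
```

Run:
```python
from plant import r, eyes, workorder
from h import *
s=r.get_state()
print("via",togo([.49,.33,.225],78,s)); print("heap",togo([.50,-.075,.225],78,s))
```

```text
via (array([0.3376, 0.1898, 0.0011]), np.float64(-9.19), 'yaw now', np.float64(-111.19))
heap (array([0.4933, 0.5638, 0.0016]), np.float64(-9.19), 'yaw now', np.float64(-111.19))
```

```bash
python3 drive.py '[[0.338,0.19,0,0,0,-9.2],[0.338,0.19,0,0,0,-9.2],[0.338,0.19,0,0,0,-9.2],[0.338,0.19,0,0,0,-9.2],[0.338,0.19,0,0,0,-9.2],[0.338,0.19,0,0,0,-9.2],[0.338,0.19,0,0,0,-9.2],[0.338,0.19,0,0,0,-9.2],[0.338,0.19,0,0,0,-9.2],[0.338,0.19,0,0,0,-9.2],[0.338,0.19,0,0,0,-9.2],[0.338,0.19,0,0,0,-9.2]]' 0.088
python3 - <<'E'
from plant import r, eyes, workorder
from h import *
c=eyes.capture("wrist"); cv2.imwrite("pics/w1.png",c["frame"][:,:,::-1]); np.savez("w1.npz",**c)
s=r.get_state(); print(s["tcp_pos"],s["eef_rot"],np.abs(s["qd"]).max()); print("heap",togo([.50,-.075,.225],78,s))
E
```

```text
time_s: 1.15
tcp_pos: [0.4909, 0.3292, 0.2263]
eef_rot: [180.0, 0.0, -12.1]
contact_force: [-0.1, 0.7, -0.8]
gripper_width: 0.0877
gripper_force: 0.0
[0.49042379 0.32991511 0.22636216] [ 1.79989528e+02  1.60282012e-02 -1.20407097e+01] 1.4277655005595988
heap (array([0.0938, 0.394 , 0.0014]), np.float64(-0.04), 'yaw now', np.float64(-102.04))
```

View pics/w1.png

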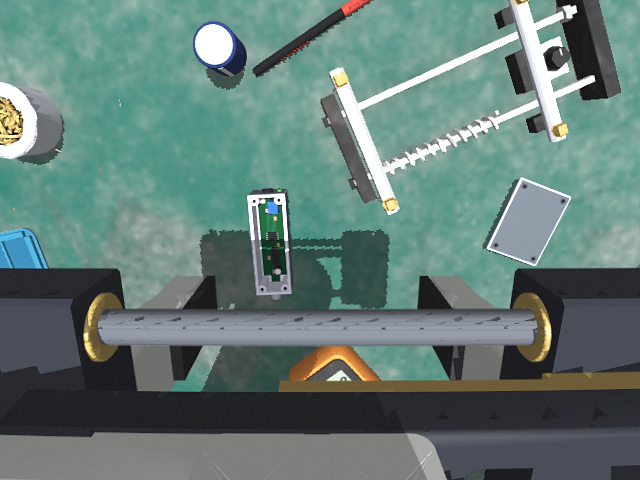

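The wrist view shows the narrow box at (268,243) with its socket end at the bottom (274,297). The medium lid is at (528,222); the gripper hides the rows below 270. Moving on to the heap with TCP x about 0.42.

```bash
python3 drive.py '[[0.012,0.4,0,0,0,0],[0.012,0.4,0,0,0,0],[0.012,0.4,0,0,0,0],[0.012,0.4,0,0,0,0],[0.012,0.4,0,0,0,0],[0.012,0.4,0,0,0,0],[0.012,0.4,0,0,0,0],[0.012,0.4,0,0,0,0],[0.012,0.4,0,0,0,0],[0.012,0.4,0,0,0,0],[0.012,0.4,0,0,0,0],[0.012,0.4,0,0,0,0]]'
python3 - <<'E'
from plant import r, eyes, workorder
from h import *
c=eyes.capture("wrist"); cv2.imwrite("pics/w2.png",c["frame"][:,:,::-1]); np.savez("w2.npz",**c)
s=r.get_state(); print(s["tcp_pos"],s["eef_rot"])
E
```

```text
time_s: 2.2
tcp_pos: [0.4189, -0.0639, 0.2267]
eef_rot: [-180.0, -0.0, -12.1]
contact_force: [0.8, 0.1, -1.1]
gripper_width: 0.0876
gripper_force: 0.0
[ 0.41926883 -0.06321116  0.22672473] [-1.79975015e+02 -2.83557728e-02 -1.19935657e+01]
```

View pics/w2.png

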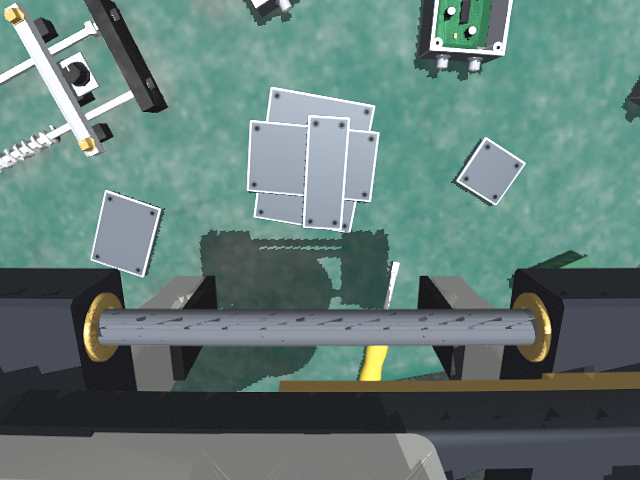

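The wrist view shows the narrow lid at about (327,173), and the large lid with corners near (249,121), (379,131), (371,201) and (247,190). The medium lid is at (126,233), the square lid at (491,171), and the large box is partly visible at top right. I'll measure the grey faces inside the bright edges.

```bash
cat >> h.py <<'E'
def face(c,seeds,z,lo=15):
    """grey painted face(s) bounded by bright edges, union over seeds"""
    f=c["frame"]; hsv=cv2.cvtColor(f,cv2.COLOR_RGB2HSV); g=f.min(2)
    m=((hsv[...,1]<65)&(g<205)&(hsv[...,2]>60)).astype(np.uint8)
    _,L=cv2.connectedComponents(m,connectivity=4)
    y,x=np.nonzero(np.isin(L,[L[v,u] for u,v in seeds]))
    return rect(cast(c,np.c_[x,y],z))
def whole(c,u,v,z,op=7,r0=60,vmin=70):
    """outer outline (edge or rim) of a lone part"""
    f=c["frame"]; hsv=cv2.cvtColor(f,cv2.COLOR_RGB2HSV)
    m=((hsv[...,1]<55)&(hsv[...,2]>vmin)).astype(np.uint8); q=np.zeros_like(m)
    s=np.s_[max(v-r0,0):v+r0,max(u-r0,0):u+r0]; q[s]=m[s]
    k=[x for x in cv2.findContours(q,0,1)[0] if cv2.contourArea(x)>300 and cv2.pointPolygonTest(cv2.convexHull(x),(u,v),False)>=0]
    k=max(k,key=cv2.contourArea); q=cv2.drawContours(np.zeros_like(m),[k],-1,1,-1)
    q=cv2.morphologyEx(q,cv2.MORPH_OPEN,np.ones((op,op),np.uint8)); y,x=np.nonzero(q)
    return rect(cast(c,np.c_[x,y],z))
E
python3 - <<'E'
from h import *
a=dict(np.load("w1.npz")); b=dict(np.load("w2.npz"))
P=cloud(b); 
print("z",[np.round(P[v,u],4) for u,v in [(327,173),(278,155),(126,233),(491,171),(200,180)]])
print("narrow",face(b,[(327,173)],.0345)); print("large",face(b,[(278,155),(360,160)],.023))
print("extra",face(b,[(320,102),(275,205)],.0115))
print("med",face(b,[(126,233)],.0115),whole(b,126,233,.0115,3))
print("med w1",face(a,[(528,222)],.0115),whole(a,528,222,.0115,3))
print("sq",face(b,[(491,171)],.0115),whole(b,491,171,.0115,3))
for v in (150,200,220,235): print("bnr",v,whole(a,268,243,.032,9,60,v))
E
```

```text
z [array([ 0.4494, -0.0791,  0.0352]), array([ 0.473 , -0.0388,  0.0205]), array([0.4309, 0.1269, 0.0116]), array([ 0.4165, -0.2318,  0.0109]), array([ 4.649e-01,  4.390e-02, -3.000e-04])]
narrow (array([ 0.4484, -0.0772]), array([95.8, 31.8]), -15.4)
large (array([ 0.4609, -0.0673]), array([111.8,  60.1]), 72.8)
extra (array([ 0.4581, -0.0655]), array([122.2,  91.9]), -23.2)
med (array([0.4289, 0.13  ]), array([74.1, 52. ]), -32.0) (array([0.4298, 0.1289]), array([76.9, 57.6]), -31.9)
med w1 (array([0.4298, 0.13  ]), array([72., 52.]), -31.9) (array([0.4305, 0.1308]), array([76.6, 57.7]), -31.8)
sq (array([ 0.4158, -0.2313]), array([44.1, 44. ]), -42.5) (array([ 0.4148, -0.2321]), array([52.7, 48.8]), 47.7)
bnr 150 (array([0.466 , 0.3799]), array([98.2, 34.7]), -9.5)Traceback (most recent call last):
  File "<stdin>", line 10, in <module>
  File "h.py", line 34, in whole
    k=max(k,key=cv2.contourArea); q=cv2.drawContours(np.zeros_like(m),[k],-1,1,-1)
ValueError: max() iterable argument is empty
```

Run:
```python
from plant import r, eyes, workorder
from h import *
s=r.get_state()
print("narrow",togo([.4484,-.0772,.0265],74.6,s))
```

```text
narrow (array([0.0313, 0.0077, 0.2002]), np.float64(3.41), 'yaw now', np.float64(-101.99))
```

```bash
python3 drive.py '[[0.0313,0.0077,0.03,0,0,3.4],[0.0313,0.0077,0.07,0,0,3.4],[0.0313,0.0077,0.11,0,0,3.4],[0.0313,0.0077,0.15,0,0,3.4],[0.0313,0.0077,0.17,0,0,3.4],[0.0313,0.0077,0.185,0,0,3.4],[0.0313,0.0077,0.195,0,0,3.4],[0.0313,0.0077,0.2,0,0,3.4],[0.0313,0.0077,0.2,0,0,3.4],[0.0313,0.0077,0.2,0,0,3.4]]' 0.06
python3 - <<'E'
from plant import r, eyes, workorder
from h import *
s=r.get_state(); print(s["tcp_pos"],s["eef_rot"],s["contact_force"])
print("narrow",togo([.4484,-.0772,.0265],74.6,s))
E
```

```text
time_s: 3.08
tcp_pos: [0.4487, -0.0768, 0.0267]
eef_rot: [180.0, -0.0, -15.3]
contact_force: [0.0, -0.8, 0.6]
gripper_width: 0.0601
gripper_force: 0.0
[ 0.44865883 -0.07680067  0.02674049] [ 1.79992715e+02 -2.24321184e-04 -1.52841476e+01] [ 0.0090934  -0.78794451  0.58599135]
narrow (array([-0.0001,  0.0005,  0.0002]), np.float64(0.12), 'yaw now', np.float64(-105.28))
```

```bash
python3 drive.py '[[0,0,0,0,0,0],[0,0,0,0,0,0],[0,0,0,0,0,0],[0,0,0,0,0,0],[0,0,0,0,0,0],[0,0,0,0,0,0]]' 0.03 25
python3 drive.py '[[0,0,-0.005,0,0,0],[0,0,-0.015,0,0,0],[0,0,-0.04,0,0,0],[0,0,-0.07,0,0,0],[0,0,-0.1,0,0,0],[0,0,-0.1,0,0,0],[0,0,-0.1,0,0,0]]'
python3 - <<'E'
from plant import r, eyes, workorder
from h import *
s=r.get_state(); c=eyes.capture("wrist"); cv2.imwrite("pics/w3.png",c["frame"][:,:,::-1]); np.savez("w3.npz",**c)
print("nbox hover",togo([.466,.3799,.126],80.5,s))
E
```

```text
time_s: 3.58
tcp_pos: [0.4484, -0.0778, 0.0269]
eef_rot: [-180.0, -0.0, -15.4]
contact_force: [-0.5, -0.0, 2.2]
gripper_width: 0.0352
gripper_force: 25.0
time_s: 4.17
tcp_pos: [0.4492, -0.0775, 0.1285]
eef_rot: [-179.9, -0.2, -15.4]
contact_force: [-0.5, 0.4, -1.8]
gripper_width: 0.035
gripper_force: 25.0
nbox hover (array([-0.1052, -0.4455,  0.003 ]), np.float64(-5.89), 'yaw now', np.float64(-105.39))
```

View pics/w3.png

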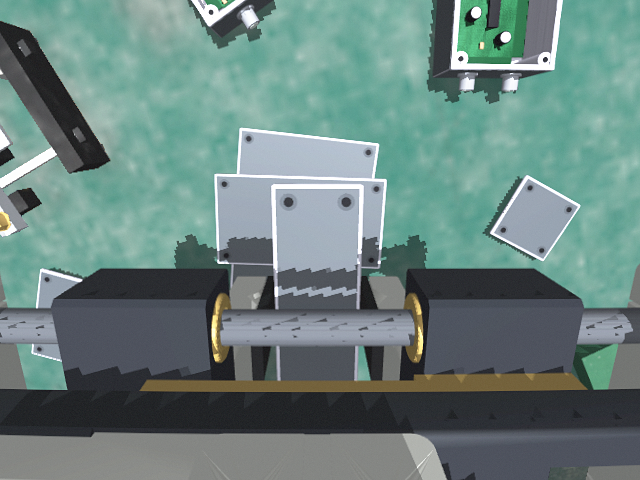

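Narrow lid is held level, with its far edge at row 185, and the large lid hasn't moved.

```bash
python3 drive.py '[[-0.105,-0.4455,0,0,0,-5.9],[-0.105,-0.4455,0,0,0,-5.9],[-0.105,-0.4455,0,0,0,-5.9],[-0.105,-0.4455,0,0,0,-5.9],[-0.105,-0.4455,0,0,0,-5.9],[-0.105,-0.4455,0,0,0,-5.9],[-0.105,-0.4455,0,0,0,-5.9],[-0.105,-0.4455,0,0,0,-5.9],[-0.105,-0.4455,0,0,0,-5.9],[-0.105,-0.4455,0,0,0,-5.9],[-0.105,-0.4455,0,0,0,-5.9],[-0.105,-0.4455,0,0,0,-5.9]]'
python3 drive.py '[[-0.105,-0.4455,0,0,0,-5.9]]' >/dev/null --help 2>&1 | head -0
python3 - <<'E'
from plant import r, eyes, workorder
from h import *
s=r.get_state(); print(s["tcp_pos"],s["time_s"]);
print("nbox",togo([.466,.3799,.0275],80.5,s))
E
```

```text
time_s: 5.22
tcp_pos: [0.4652, 0.3855, 0.1244]
eef_rot: [179.9, -0.0, -9.3]
contact_force: [1.1, 0.3, 0.8]
gripper_width: 0.035
gripper_force: 25.0
[0.46517455 0.38547141 0.12440105] 5.2167
nbox (array([0.0017, 0.0053, 0.0969]), np.float64(0.23), 'yaw now', np.float64(-99.27))
```

The second drive line was a stray; the clock shows it moved nothing. Settling first, then descending.

```bash
python3 drive.py '[[0,0,0.02,0,0,0],[0,0,0.04,0,0,0],[0,0,0.05,0,0,0],[0,0,0.06,0,0,0],[0,0,0.06,0,0,0]]'
python3 - <<'E'
from plant import r, eyes, workorder
from h import *
s=r.get_state(); print(s["tcp_pos"],s["time_s"]);
print("nbox",togo([.466,.3799,.0275],80.5,s))
E
```

```text
time_s: 5.63
tcp_pos: [0.4642, 0.3781, 0.0639]
eef_rot: [179.8, 0.1, -9.5]
contact_force: [-0.0, -0.4, -0.7]
gripper_width: 0.0349
gripper_force: 25.0
[0.46417793 0.3780646  0.06385171] 5.6333
nbox (array([ 0.0016, -0.0023,  0.0363]), np.float64(-0.02), 'yaw now', np.float64(-99.52))
```

```bash
python3 drive.py '[[0.0015,-0.0015,0.01,0,0,0],[0.0015,-0.0015,0.02,0,0,0],[0.0015,-0.0015,0.02,0,0,0]]'
python3 - <<'E'
from plant import r, eyes, workorder
from h import *
s=r.get_state(); print(s["tcp_pos"],s["contact_force"])
print("nbox",togo([.466,.3799,.0275],80.5,s))
E
```

```text
time_s: 5.88
tcp_pos: [0.4663, 0.3801, 0.0448]
eef_rot: [179.9, 0.1, -9.5]
contact_force: [-0.1, -0.2, -1.1]
gripper_width: 0.0349
gripper_force: 25.0
[0.46634198 0.38006228 0.0448327 ] [-0.10352417 -0.21094753 -1.06851677]
nbox (array([-0.0003,  0.0002,  0.0173]), np.float64(-0.03), 'yaw now', np.float64(-99.53))
```

```bash
python3 drive.py '[[0,0,0.005,0,0,0],[0,0,0.009,0,0,0],[0,0,0.013,0,0,0],[0,0,0.016,0,0,0],[0,0,0.0175,0,0,0],[0,0,0.0175,0,0,0],[0,0,0.0175,0,0,0]]'
```

```text
time_s: 6.47
tcp_pos: [0.4667, 0.3806, 0.0289]
eef_rot: [180.0, 0.0, -9.5]
contact_force: [-0.5, -0.2, -1.2]
gripper_width: 0.0354
gripper_force: 25.0
```

```bash
python3 drive.py '[[0,0,0.001,0,0,0],[0,0,0.002,0,0,0],[0,0,0.002,0,0,0]]'
```

```text
time_s: 6.72
tcp_pos: [0.4667, 0.3804, 0.0282]
eef_rot: [180.0, -0.0, -9.5]
contact_force: [-3.9, -4.7, 9.7]
gripper_width: 0.0352
gripper_force: 25.0
```

```bash
python3 drive.py '[[0,0,0,0,0,0],[0,0,0,0,0,0],[0,0,0,0,0,0]]' 0.06
python3 drive.py '[[0,0,-0.03,0,0,0],[0,0,-0.07,0,0,0],[-0.03,0.03,-0.11,0,0,0],[-0.06,0.06,-0.15,0,0,0],[-0.07,0.07,-0.17,0,0,0],[-0.07,0.07,-0.17,0,0,0],[-0.07,0.07,-0.17,0,0,0]]'
python3 - <<'E'
from plant import r, eyes, workorder
from h import *
c=eyes.capture("wrist"); s=r.get_state(); cv2.imwrite("pics/w4.png",c["frame"][:,:,::-1]); np.savez("w4.npz",**c)
print(s["tcp_pos"],s["eef_rot"])
E
```

```text
time_s: 6.97
tcp_pos: [0.4671, 0.3814, 0.0273]
eef_rot: [-179.9, -0.0, -9.5]
contact_force: [0.0, -0.2, 1.6]
gripper_width: 0.05
gripper_force: 0.0
time_s: 7.55
tcp_pos: [0.3859, 0.3238, 0.2012]
eef_rot: [-179.6, -0.2, -9.4]
contact_force: [-0.3, 0.7, -0.4]
gripper_width: 0.0599
gripper_force: 0.0
[0.38619033 0.32406159 0.19931733] [-1.79709712e+02 -9.80116703e-02 -9.43334681e+00]
```

View pics/w4.png

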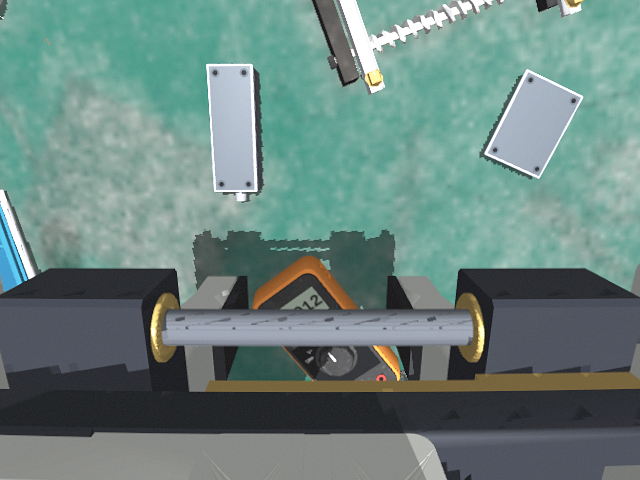

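Narrow lid is on its box at (232,128) with only the socket showing below it. The medium lid is at (533,123). Checking that the lid is level, then on to the medium lid.

```bash
cat >> h.py <<'E'
def level(c,u,v,r0=70,lo=.02):
    f=c["frame"]; hsv=cv2.cvtColor(f,cv2.COLOR_RGB2HSV)
    m=((hsv[...,1]<65)&(f.min(2)<205)&(hsv[...,2]>60)).astype(np.uint8)
    _,L=cv2.connectedComponents(m,connectivity=4); Q=cloud(c)[cv2.erode((L==L[v,u]).astype(np.uint8),np.ones((3,3)))>0]
    A=np.c_[Q[:,:2]-Q[:,:2].mean(0),np.ones(len(Q))]; k=np.linalg.lstsq(A,Q[:,2],rcond=None)[0]
    return "tilt deg",np.round(np.degrees(k[:2]),2),"z",round(k[2],4)
E
python3 - <<'E'
from plant import r, eyes, workorder
from h import *
c=dict(np.load("w4.npz")); s=r.get_state()
print(level(c,232,128),face(c,[(232,128)],.0355)); print(level(c,533,123),face(c,[(533,123)],.0115))
print("hover/med",togo([.4296,.1298,.0035],58.1,s))
E
```

```text
('tilt deg', array([ -7.  , -41.73]), 'z', np.float64(0.0363)) (array([0.4669, 0.3808]), array([95.4, 31.8]), -9.4)
('tilt deg', array([11.4 , 32.91]), 'z', np.float64(0.0121)) (array([0.4297, 0.1301]), array([71.9, 52. ]), -32.1)
hover/med (array([0.0743, 0.1855, 0.195 ]), np.float64(22.47), 'yaw now', np.float64(-99.43))
```

```bash
sed -i 's|^    A=np.c_\[Q|    Q=Q[np.abs(Q[:,2]-np.median(Q[:,2]))<.012]; A=np.c_[Q|' h.py
python3 - <<'E'
from h import *
c=dict(np.load("w4.npz"))
print(level(c,232,128)); print(level(c,533,123))
E
python3 drive.py '[[0.04,0.04,0.02,0,0,7],[0.06,0.08,0.04,0,0,14],[0.07,0.12,0.06,0,0,20],[0.0743,0.16,0.08,0,0,22.4],[0.0743,0.1855,0.1,0,0,22.4],[0.0743,0.1855,0.13,0,0,22.4],[0.0743,0.1855,0.15,0,0,22.4],[0.0743,0.1855,0.15,0,0,22.4],[0.0743,0.1855,0.15,0,0,22.4]]' 0.08
python3 - <<'E'
from plant import r, eyes, workorder
from h import *
s=r.get_state()
print("med",s["tcp_pos"],togo([.4296,.1298,.0035],58.0,s))
E
```

```text
('tilt deg', array([ 0.04, -0.15]), 'z', np.float64(0.0354))
('tilt deg', array([0.03, 0.22]), 'z', np.float64(0.0111))
time_s: 8.35
tcp_pos: [0.4287, 0.1274, 0.0458]
eef_rot: [179.8, 0.1, -31.9]
contact_force: [0.9, 0.0, 0.4]
gripper_width: 0.0798
gripper_force: 0.0
med [0.42873188 0.12741684 0.04577288] (array([-0.0005, -0.0027,  0.0423]), np.float64(0.08), 'yaw now', np.float64(-121.92))
```

Narrow lid is home: plate top at 35.4 mm (35.5 expected), level within 0.2°.

```bash
python3 drive.py '[[-0.0005,-0.0015,0.02,0,0,0],[-0.0005,-0.0015,0.033,0,0,0],[-0.0005,-0.0015,0.04,0,0,0],[-0.0005,-0.0015,0.041,0,0,0],[-0.0005,-0.0015,0.041,0,0,0]]'
python3 drive.py '[[0,0,0,0,0,0],[0,0,0,0,0,0],[0,0,0,0,0,0],[0,0,0,0,0,0],[0,0,0,0,0,0]]' 0.048 25
python3 drive.py '[[0,0,-0.005,0,0,0],[0,0,-0.02,0,0,0],[0,0,-0.05,0,0,0],[0,0,-0.09,0,0,0],[0,0,-0.13,0,0,0],[0,0,-0.17,0,0,0],[0,0,-0.18,0,0,0],[0,0,-0.18,0,0,0]]'
python3 - <<'E'
from plant import r, eyes, workorder
from h import *
s=r.get_state()
print("toward mbox",togo([.42,-.33,.19],52,s))
E
```

```text
time_s: 8.77
tcp_pos: [0.4299, 0.1305, 0.0066]
eef_rot: [-180.0, -0.0, -31.8]
contact_force: [0.2, 0.6, 0.1]
gripper_width: 0.0797
gripper_force: 0.0
time_s: 9.18
tcp_pos: [0.4296, 0.1298, 0.0065]
eef_rot: [-180.0, -0.0, -31.9]
contact_force: [-0.8, -0.1, 2.0]
gripper_width: 0.0548
gripper_force: 25.0
time_s: 9.85
tcp_pos: [0.431, 0.1308, 0.1904]
eef_rot: [-179.6, -0.2, -31.9]
contact_force: [-0.5, -0.0, -1.0]
gripper_width: 0.0554
gripper_force: 25.0
toward mbox (array([ 0.234 ,  0.3971, -0.0018]), np.float64(6.13), 'yaw now', np.float64(-121.87))
```

Run:
```python
from plant import r, eyes, workorder
from h import *
s=r.get_state()
print("toward mbox",togo([.38,-.355,.19],52,s))
```

```text
toward mbox (array([ 0.2132,  0.4394, -0.0022]), np.float64(6.13), 'yaw now', np.float64(-121.87))
```

```bash
python3 drive.py '[[0.035,0.02,0,0,0,2],[0.06,0.06,0,0,0,6],[0.08,0.1,0,0,0,6.1],[0.1,0.14,0,0,0,6.1],[0.12,0.18,0,0,0,6.1],[0.14,0.22,0,0,0,6.1],[0.155,0.26,0,0,0,6.1],[0.17,0.3,0,0,0,6.1],[0.185,0.34,0,0,0,6.1],[0.2,0.38,0,0,0,6.1],[0.21,0.42,0,0,0,6.1],[0.213,0.439,0,0,0,6.1]]'
python3 drive.py '[[0,0,0,0,0,0],[0,0,0,0,0,0]]'
python3 - <<'E'
from plant import r, eyes, workorder
from h import *
c=eyes.capture("wrist"); s=r.get_state(); cv2.imwrite("pics/w5.png",c["frame"][:,:,::-1]); np.savez("w5.npz",**c)
E
```

```text
time_s: 10.85
tcp_pos: [0.3769, -0.3574, 0.1852]
eef_rot: [180.0, 0.1, -38.0]
contact_force: [0.1, -0.1, -0.6]
gripper_width: 0.0551
gripper_force: 25.0
time_s: 11.02
tcp_pos: [0.3763, -0.3571, 0.1846]
eef_rot: [180.0, 0.2, -38.3]
contact_force: [-0.1, 1.1, -0.1]
gripper_width: 0.0555
gripper_force: 25.0
```

View pics/w5.png

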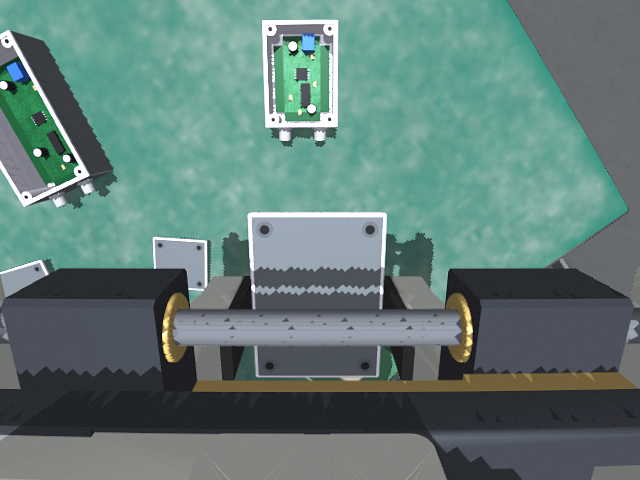

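Medium box rim spans (263,20) to (338,127) with its sockets below. The lid is held level, its far edge at row 213.

Run:
```python
from plant import r, eyes, workorder
from h import *
c=dict(np.load("w5.npz")); s=r.get_state()
for v in (150,180): print(whole(c,300,75,.036,17,80,v))
print(rect(cast(c,[(263,20),(338,20),(338,127),(264,127)],.036)))
```

```text
(array([ 0.469 , -0.4142]), array([74. , 54.3]), -37.8)
(array([ 0.4692, -0.4142]), array([73.8, 54.3]), -37.6)
(array([ 0.4687, -0.4145]), array([73.6, 55.7]), -38.3)
```

Run:
```python
from plant import r, eyes, workorder
from h import *
s=r.get_state(); print(togo([.469,-.4142,.06],52.2,s))
```

```text
(array([ 0.1087, -0.0111,  0.1246]), np.float64(-0.36), 'yaw now', np.float64(-128.16))
```

```bash
python3 drive.py '[[0.03,-0.004,0.02,0,0,-0.3],[0.06,-0.008,0.04,0,0,-0.3],[0.09,-0.011,0.06,0,0,-0.3],[0.1085,-0.011,0.08,0,0,-0.3],[0.1085,-0.011,0.1,0,0,-0.3],[0.1085,-0.011,0.115,0,0,-0.3],[0.1085,-0.011,0.124,0,0,-0.3],[0.1085,-0.011,0.124,0,0,-0.3],[0.1085,-0.011,0.124,0,0,-0.3]]'
python3 - <<'E'
from plant import r, eyes, workorder
from h import *
s=r.get_state(); print(togo([.469,-.4142,.0345],52.2,s))
E
```

```text
time_s: 11.82
tcp_pos: [0.4709, -0.4128, 0.0622]
eef_rot: [180.0, 0.0, -37.6]
contact_force: [1.1, -0.5, -0.1]
gripper_width: 0.0547
gripper_force: 25.0
(array([-0.0006,  0.0023,  0.0277]), np.float64(0.21), 'yaw now', np.float64(-127.59))
```

```bash
python3 drive.py '[[-0.0005,0.0015,0.008,0,0,0],[-0.0005,0.0015,0.014,0,0,0],[-0.0005,0.0015,0.018,0,0,0],[-0.0005,0.0015,0.022,0,0,0],[-0.0005,0.0015,0.025,0,0,0],[-0.0005,0.0015,0.027,0,0,0],[-0.0005,0.0015,0.0285,0,0,0],[-0.0005,0.0015,0.0285,0,0,0],[-0.0005,0.0015,0.0285,0,0,0]]'
```

```text
time_s: 12.57
tcp_pos: [0.4691, -0.4146, 0.0346]
eef_rot: [180.0, -0.0, -37.7]
contact_force: [-1.9, 2.6, 8.6]
gripper_width: 0.0554
gripper_force: 25.0
```

```bash
python3 drive.py '[[0,0,0,0,0,0],[0,0,0,0,0,0],[0,0,0,0,0,0]]' 0.08
python3 drive.py '[[0,0,-0.03,0,0,0],[0,0,-0.07,0,0,0],[-0.03,-0.02,-0.1,0,0,0],[-0.06,-0.04,-0.13,0,0,0],[-0.09,-0.06,-0.15,0,0,0],[-0.1,-0.08,-0.15,0,0,0],[-0.1,-0.08,-0.15,0,0,0]]'
python3 - <<'E'
from plant import r, eyes, workorder
from h import *
c=eyes.capture("wrist"); s=r.get_state(); np.savez("w6.npz",**c)
K=np.array([[c["fx"],0,c["cx"]],[0,c["fy"],c["cy"]],[0,0,1]],float); T=np.linalg.inv(c["cam_to_world"])
pr=lambda p:tuple(cv2.projectPoints(np.array([p]),cv2.Rodrigues(T[:3,:3])[0],T[:3,3],K,np.array(c["D"]))[0].ravel().astype(int))
u=pr((.469,-.4142,.0395)); w=pr((.4155,-.2315,.0115)); print(u,w)
print(level(c,*u),face(c,[u],.0395)); print(face(c,[w],.0115))
print(s["tcp_pos"],togo([.4155,-.2315,.004],47.5,s))
E
```

```text
time_s: 12.82
tcp_pos: [0.4694, -0.4147, 0.0336]
eef_rot: [-180.0, -0.0, -37.7]
contact_force: [-0.9, -0.2, -0.1]
gripper_width: 0.0701
gripper_force: 0.0
time_s: 13.4
tcp_pos: [0.4396, -0.2872, 0.1864]
eef_rot: [-179.8, -0.3, -37.6]
contact_force: [-0.1, 0.4, -0.3]
gripper_width: 0.08
gripper_force: 0.0
(np.int64(430), np.int64(87)) (np.int64(285), np.int64(271))
('tilt deg', array([0.05, 0.02]), 'z', np.float64(0.0392)) (array([ 0.4694, -0.4144]), array([71.7, 52.2]), -37.3)
(array([ 0.4085, -0.2374]), array([66.6, 53.6]), 47.7)
[ 0.43967513 -0.28841695  0.18539097] (array([-0.0544, -0.0301,  0.1813]), np.float64(4.97), 'yaw now', np.float64(-127.53))
```

Medium lid is home: plate top at 39.2 mm, level. Next, the square lid.

```bash
python3 drive.py '[[-0.03,-0.015,0.03,0,0,4.9],[-0.0544,-0.03,0.06,0,0,4.9],[-0.0544,-0.03,0.1,0,0,4.9],[-0.0544,-0.03,0.12,0,0,4.9],[-0.0544,-0.03,0.14,0,0,4.9],[-0.0544,-0.03,0.15,0,0,4.9],[-0.0544,-0.03,0.15,0,0,4.9]]' 0.075
python3 - <<'E'
from plant import r, eyes, workorder
from h import *
s=r.get_state(); print(s["tcp_pos"],togo([.4157,-.2315,.0045],47.5,s))
E
```

```text
time_s: 14.03
tcp_pos: [0.4124, -0.2333, 0.0307]
eef_rot: [179.8, 0.3, -42.6]
contact_force: [-0.2, -0.1, -0.6]
gripper_width: 0.0751
gripper_force: 0.0
[ 0.41240309 -0.23326558  0.0307402 ] (array([ 0.0013, -0.0036,  0.0262]), np.float64(-0.13), 'yaw now', np.float64(-132.63))
```

```bash
python3 drive.py '[[0.001,-0.002,0.01,0,0,0],[0.001,-0.002,0.018,0,0,0],[0.001,-0.002,0.024,0,0,0],[0.001,-0.002,0.026,0,0,0],[0.001,-0.002,0.026,0,0,0]]'
python3 drive.py '[[0,0,0,0,0,0],[0,0,0,0,0,0],[0,0,0,0,0,0],[0,0,0,0,0,0],[0,0,0,0,0,0]]' 0.04 25
python3 drive.py '[[0,0,-0.005,0,0,0],[0,0,-0.02,0,0,0],[0,0,-0.05,0,0,0],[0,0,-0.09,0,0,0],[0,0,-0.13,0,0,0],[0,0,-0.17,0,0,0],[0,0,-0.17,0,0,0]]'
python3 - <<'E'
from plant import r, eyes, workorder
from h import *
s=r.get_state()
print(togo([.52,-.075,.19],78,s))
E
```

```text
time_s: 14.45
tcp_pos: [0.4161, -0.2325, 0.0072]
eef_rot: [180.0, 0.0, -42.6]
contact_force: [0.4, -0.8, 0.4]
gripper_width: 0.0753
gripper_force: 0.0
time_s: 14.87
tcp_pos: [0.4166, -0.2324, 0.0079]
eef_rot: [-180.0, -0.0, -42.6]
contact_force: [-0.4, -0.3, 0.5]
gripper_width: 0.0472
gripper_force: 25.4
time_s: 15.45
tcp_pos: [0.4204, -0.2337, 0.1861]
eef_rot: [-179.7, -0.7, -42.5]
contact_force: [2.0, 0.5, 0.5]
gripper_width: 0.0473
gripper_force: 25.0
(array([-0.0337, -0.1843, -0.0033]), np.float64(-30.5), 'yaw now', np.float64(-132.5))
```

```bash
python3 drive.py '[[-0.005,-0.04,0,0,0,-7],[-0.012,-0.08,0,0,0,-14],[-0.02,-0.12,0,0,0,-21],[-0.03,-0.155,0,0,0,-28],[-0.034,-0.184,0,0,0,-30.5],[-0.034,-0.184,0,0,0,-30.5],[-0.034,-0.184,0,0,0,-30.5],[-0.034,-0.184,0,0,0,-30.5]]'
python3 - <<'E'
from plant import r, eyes, workorder
from h import *
c=eyes.capture("wrist"); s=r.get_state(); cv2.imwrite("pics/w7.png",c["frame"][:,:,::-1]); np.savez("w7.npz",**c)
E
```

```text
time_s: 16.12
tcp_pos: [0.5154, -0.0738, 0.1775]
eef_rot: [180.0, 0.0, -12.1]
contact_force: [-0.5, -0.0, -0.8]
gripper_width: 0.0474
gripper_force: 25.0
```

View pics/w7.png

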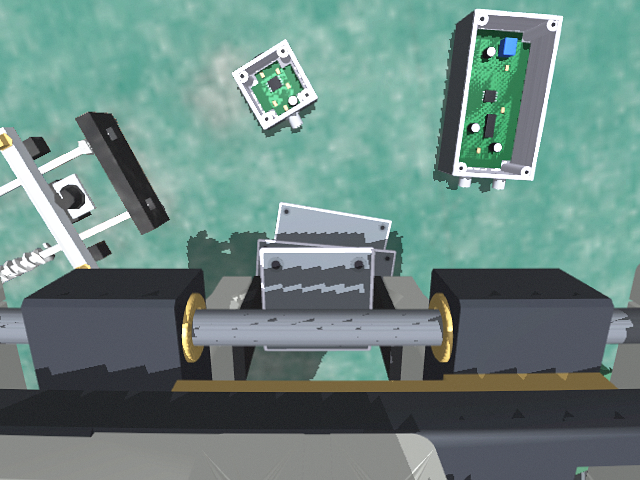

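The square box rim has corners (285,40), (317,98), (267,132) and (234,72), with the socket at (295,122). The large box rim spans (474,10)–(562,15)–(527,180)–(450,175). The held lid shows a thicker front edge at row 250, so I'll check its tilt.

Run:
```python
from plant import r, eyes, workorder
from h import *
c=dict(np.load("w7.npz")); s=r.get_state()
print("tcp",s["tcp_pos"]); P=cloud(c)
for u,v in [(315,258),(290,262),(340,265),(315,270),(315,285),(285,275),(315,345),(290,346),(340,344)]: print((u,v),np.round(P[v,u],4))
for v in (170,200,215): 
  for op in (9,13):
    print("sq",v,whole(c,275,86,.032,op,62,v))
print(rect(cast(c,[(285,40),(317,98),(267,132),(234,72)],.032)))
for v in (200,215): print("lg",v,whole(c,500,97,.04,13,100,v))
print("lg",rect(cast(c,[(474,10),(562,15),(527,180),(450,175)],.04)),cast(c,[(474,10),(562,15),(527,180),(450,175)],.04))
```

```text
tcp [ 0.51523823 -0.07429963  0.17757031]
(315, 258) [ 0.5341 -0.0769  0.1811]
(290, 262) [ 0.5339 -0.0662  0.1791]
(340, 265) [ 0.5284 -0.0864  0.1795]
(315, 270) [ 0.5286 -0.0757  0.1801]
(315, 285) [ 0.5227 -0.0745  0.1819]
(285, 275) [ 0.5294 -0.0631  0.1811]
(315, 345) [ 0.5407 -0.0788  0.2603]
(290, 346) [ 0.5402 -0.073   0.2579]
(340, 344) [ 0.5394 -0.084   0.2596]
sq 170 (array([ 0.6226, -0.055 ]), array([76.6, 56. ]), 81.1)
sq 170 (array([ 0.6232, -0.0553]), array([73.8, 55.1]), 77.8)
sq 200 (array([ 0.6211, -0.0646]), array([46.5, 46.1]), -72.4)
sq 200 (array([ 0.6211, -0.0646]), array([46.4, 46.1]), -72.4)
sq 215 (array([ 0.6211, -0.0645]), array([46.3, 46. ]), -72.4)
sq 215 (array([ 0.6211, -0.0646]), array([46.3, 46. ]), -72.4)
(array([ 0.6195, -0.0653]), array([47.9, 44.4]), 17.6)
lg 200 (array([ 0.5773, -0.2253]), array([114.1,  62.4]), -15.3)
lg 215 (array([ 0.5773, -0.2254]), array([114. ,  62.2]), -15.3)
lg (array([ 0.5777, -0.2242]), array([114.6,  61.6]), -15.8) [[ 0.6393458  -0.20971014]
 [ 0.62444216 -0.26949833]
 [ 0.51519269 -0.23598585]
 [ 0.53097033 -0.17898046]]
```

Run:
```python
from plant import r, eyes, workorder
from h import *
s=r.get_state(); print(s["joints"].round(1),togo([.6211,-.0646,.06],107.6,s))
```

```text
[ 13.4   8.3 -22.7  -0.  -59.1  64.5] (array([ 0.1015, -0.0317,  0.1175]), np.float64(-29.73), 'yaw now', np.float64(-102.13))
```

```bash
python3 drive.py '[[0.02,-0.005,0.02,0,0,-7],[0.05,-0.015,0.04,0,0,-14],[0.08,-0.025,0.06,0,0,-21],[0.1015,-0.0317,0.08,0,0,-28],[0.1015,-0.0317,0.1,0,0,-29.7],[0.1015,-0.0317,0.11,0,0,-29.7],[0.1015,-0.0317,0.117,0,0,-29.7],[0.1015,-0.0317,0.117,0,0,-29.7],[0.1015,-0.0317,0.117,0,0,-29.7],[0.1015,-0.0317,0.117,0,0,-29.7]]'
python3 - <<'E'
from plant import r, eyes, workorder
from h import *
s=r.get_state(); print(togo([.6211,-.0646,.032],107.6,s))
E
```

```text
time_s: 17.0
tcp_pos: [0.6222, -0.0643, 0.0623]
eef_rot: [180.0, -0.1, 17.6]
contact_force: [-0.3, -0.0, -0.3]
gripper_width: 0.0476
gripper_force: 25.0
(array([-0.0012, -0.0001,  0.0303]), np.float64(-0.03), 'yaw now', np.float64(-72.43))
```

```bash
python3 drive.py '[[-0.001,0,0.008,0,0,0],[-0.001,0,0.014,0,0,0],[-0.001,0,0.018,0,0,0],[-0.001,0,0.022,0,0,0],[-0.001,0,0.025,0,0,0],[-0.001,0,0.028,0,0,0],[-0.001,0,0.03,0,0,0],[-0.001,0,0.03,0,0,0],[-0.001,0,0.03,0,0,0]]'
```

```text
time_s: 17.75
tcp_pos: [0.6209, -0.0644, 0.0319]
eef_rot: [180.0, -0.0, 17.6]
contact_force: [-5.0, 0.8, 12.0]
gripper_width: 0.0474
gripper_force: 25.0
```

```bash
python3 drive.py '[[0,0,0,0,0,0],[0,0,0,0,0,0],[0,0,0,0,0,0]]' 0.075
python3 drive.py '[[0,0,-0.03,0,0,0],[0,0,-0.07,0,0,0],[-0.03,0,-0.1,0,0,0],[-0.06,0,-0.14,0,0,0],[-0.1,0,-0.17,0,0,0],[-0.14,0,-0.19,0,0,0],[-0.17,0,-0.195,0,0,0],[-0.17,0,-0.195,0,0,0],[-0.17,0,-0.195,0,0,0]]' 0.085
python3 - <<'E'
from plant import r, eyes, workorder
from h import *
c=eyes.capture("wrist"); s=r.get_state(); cv2.imwrite("pics/w8.png",c["frame"][:,:,::-1]); np.savez("w8.npz",**c)
print(s["joints"].round(1),s["tcp_pos"])
E
```

```text
time_s: 18.0
tcp_pos: [0.6209, -0.0644, 0.0305]
eef_rot: [180.0, -0.0, 17.6]
contact_force: [0.1, -0.5, -0.1]
gripper_width: 0.062
gripper_force: 0.0
time_s: 18.75
tcp_pos: [0.4572, -0.1165, 0.2273]
eef_rot: [180.0, -0.2, 17.6]
contact_force: [1.1, 0.5, -0.2]
gripper_width: 0.0853
gripper_force: 0.0
[  9.7   1.  -23.9  -0.  -64.9  97.9] [ 0.45845758 -0.11611636  0.22655487]
```

View pics/w8.png

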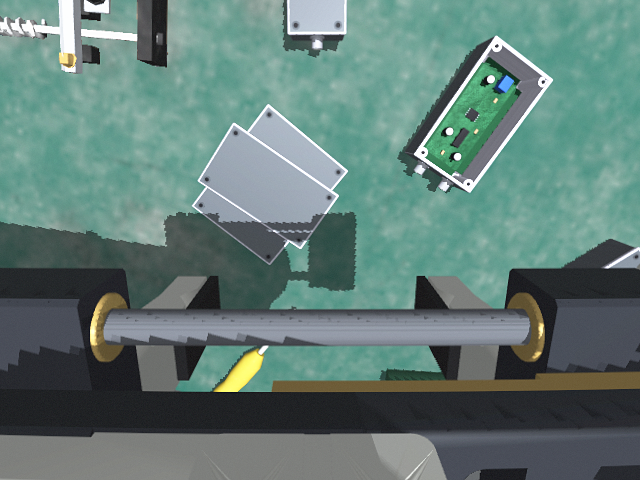

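The large lid has corners (235,124), (338,195), (303,248) and (198,181), partly in the gripper's shadow. The square box now carries its lid at (317,15), and the large box is at (482,113).

Run:
```python
from plant import r, eyes, workorder
from h import *
c=dict(np.load("w8.npz")); s=r.get_state()
print("sq",level(c,317,12))
print("large",face(c,[(265,180)],.023),rect(cast(c,[(235,124),(338,195),(303,248),(198,181)],.023)))
for v in (180,200): print("lg box",whole(c,482,113,.04,13,100,v))
print(togo([.4609,-.0673,.0155],72.8-90,s))
```

```text
sq ('tilt deg', array([-0.32, -0.  ]), 'z', np.float64(0.0354))
large (array([ 0.4006, -0.131 ]), array([442.1, 270.8]), -70.0) (array([ 0.4619, -0.0686]), array([115.9,  62.6]), 73.8)
lg box (array([ 0.5774, -0.2253]), array([114.1,  62.4]), -15.2)
lg box (array([ 0.5775, -0.2254]), array([113.9,  62.2]), -15.3)
(array([ 0.0165, -0.0459,  0.2111]), np.float64(-55.22), 'yaw now', np.float64(-72.42))
```

```bash
python3 drive.py '[[0.005,-0.01,0,0,0,-7],[0.01,-0.03,0,0,0,-14],[0.0165,-0.046,0.03,0,0,-21],[0.0165,-0.046,0.06,0,0,-28],[0.0165,-0.046,0.09,0,0,-35],[0.0165,-0.046,0.12,0,0,-42],[0.0165,-0.046,0.14,0,0,-49],[0.0165,-0.046,0.155,0,0,-55.2],[0.0165,-0.046,0.165,0,0,-55.2],[0.0165,-0.046,0.165,0,0,-55.2],[0.0165,-0.046,0.165,0,0,-55.2]]' 0.087
python3 - <<'E'
from plant import r, eyes, workorder
from h import *
s=r.get_state(); print(togo([.4614,-.0680,.0155],73.2-90,s))
E
```

```text
time_s: 19.72
tcp_pos: [0.4607, -0.0669, 0.0594]
eef_rot: [-179.9, 0.1, 72.8]
contact_force: [-0.6, -0.1, 0.5]
gripper_width: 0.0873
gripper_force: 0.0
(array([-0.0007,  0.0011,  0.0439]), np.float64(-0.41), 'yaw now', np.float64(-17.21))
```

```bash
python3 drive.py '[[-0.0007,0.0005,0.015,0,0,-0.4],[-0.0007,0.0005,0.028,0,0,-0.4],[-0.0007,0.0005,0.036,0,0,-0.4],[-0.0007,0.0005,0.041,0,0,-0.4],[-0.0007,0.0005,0.042,0,0,-0.4],[-0.0007,0.0005,0.042,0,0,-0.4]]'
python3 drive.py '[[0,0,0.001,0,0,0]]'
```

```text
time_s: 20.22
tcp_pos: [0.4611, -0.0678, 0.0187]
eef_rot: [180.0, 0.0, 73.2]
contact_force: [-0.7, -0.4, 0.3]
gripper_width: 0.0874
gripper_force: 0.0
time_s: 20.3
tcp_pos: [0.4615, -0.0677, 0.0182]
eef_rot: [179.9, -0.0, 73.2]
contact_force: [0.3, -0.1, -0.5]
gripper_width: 0.0868
gripper_force: 0.0
```

```bash
python3 drive.py '[[0,0,0.0025,0,0,0],[0,0,0.0025,0,0,0]]'
python3 drive.py '[[0,0,0,0,0,0],[0,0,0,0,0,0],[0,0,0,0,0,0],[0,0,0,0,0,0],[0,0,0,0,0,0]]' 0.055 30
```

```text
time_s: 20.47
tcp_pos: [0.461, -0.0678, 0.0152]
eef_rot: [180.0, -0.0, 73.2]
contact_force: [-0.4, -0.1, -1.1]
gripper_width: 0.0872
gripper_force: 0.0
time_s: 20.88
tcp_pos: [0.461, -0.0678, 0.0152]
eef_rot: [180.0, -0.0, 73.2]
contact_force: [-0.1, 0.2, 0.4]
gripper_width: 0.0629
gripper_force: 30.0
```

```bash
python3 drive.py '[[0,0,-0.003,0,0,0],[0,0,-0.01,0,0,0],[0,0,-0.025,0,0,0],[0,0,-0.05,0,0,0],[0,0,-0.09,0,0,0],[0,0,-0.12,0,0,0],[0,0,-0.12,0,0,0]]'
python3 - <<'E'
from plant import r, eyes, workorder
from h import *
s=r.get_state(); print(s["joints"].round(1),togo([.5774,-.2253,.13],74.7,s))
E
```

```text
time_s: 21.47
tcp_pos: [0.4645, -0.0675, 0.1417]
eef_rot: [179.5, -0.2, 73.3]
contact_force: [1.7, 0.3, -1.2]
gripper_width: 0.0632
gripper_force: 30.0
[ 1.590e+01  5.100e+00 -3.180e+01  1.000e-01 -5.250e+01  1.473e+02] (array([-0.1188,  0.1534,  0.0127]), np.float64(88.59), 'yaw now', np.float64(-16.71))
```

```bash
python3 drive.py '[[-0.01,0.01,0,0,0,7],[-0.02,0.03,0,0,0,14],[-0.04,0.05,0,0,0,21],[-0.055,0.07,0,0,0,28],[-0.07,0.09,0,0,0,35],[-0.085,0.11,0,0,0,42],[-0.1,0.13,0,0,0,49],[-0.117,0.1534,0,0,0,56],[-0.117,0.1534,0,0,0,63],[-0.117,0.1534,0,0,0,70],[-0.117,0.1534,0,0,0,77],[-0.117,0.1534,0,0,0,84]]'
python3 drive.py '[[0,0,0.01,0,0,4.6],[0,0,0.02,0,0,4.6],[0,0,0.03,0,0,4.6],[0,0,0.04,0,0,4.6],[0,0,0.05,0,0,4.6],[0,0,0.055,0,0,4.6],[0,0,0.055,0,0,4.6]]'
python3 - <<'E'
from plant import r, eyes, workorder
from h import *
s=r.get_state(); print(togo([.5774,-.2253,.0357],74.7,s))
E
```

```text
time_s: 22.47
tcp_pos: [0.5736, -0.2244, 0.1352]
eef_rot: [-180.0, 0.0, -11.2]
contact_force: [0.4, -0.4, -0.5]
gripper_width: 0.063
gripper_force: 30.0
time_s: 23.05
tcp_pos: [0.5729, -0.224, 0.0782]
eef_rot: [180.0, 0.2, -15.3]
contact_force: [-0.3, -0.1, -1.0]
gripper_width: 0.0633
gripper_force: 30.0
(array([0.0048, 0.0001, 0.0425]), np.float64(-0.05), 'yaw now', np.float64(-105.35))
```

```bash
python3 drive.py '[[0.004,0,0.01,0,0,0],[0.004,0,0.02,0,0,0],[0.004,0,0.025,0,0,0],[0.004,0,0.025,0,0,0],[0.004,0,0.025,0,0,0]]'
python3 - <<'E'
from plant import r, eyes, workorder
from h import *
c=eyes.capture("wrist"); s=r.get_state(); print(togo([.5774,-.2253,.0357],74.7,s)); cv2.imwrite("pics/w9.png",c["frame"][:,:,::-1])
E
```

```text
time_s: 23.47
tcp_pos: [0.5775, -0.2252, 0.0545]
eef_rot: [180.0, 0.1, -15.4]
contact_force: [0.0, -0.3, -1.4]
gripper_width: 0.0634
gripper_force: 30.0
(array([-0.0004,  0.0001,  0.0194]), np.float64(-0.08), 'yaw now', np.float64(-105.38))
```

View pics/w9.png

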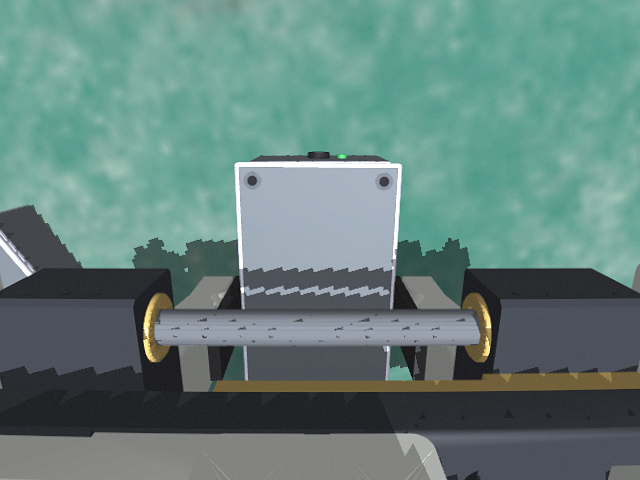

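The large lid is held square over its box; the box's jack shows at (318,154), just past the lid's far edge at row 163. Lowering it.

```bash
python3 drive.py '[[0,0,0.005,0,0,0],[0,0,0.009,0,0,0],[0,0,0.012,0,0,0],[0,0,0.015,0,0,0],[0,0,0.017,0,0,0],[0,0,0.019,0,0,0],[0,0,0.02,0,0,0],[0,0,0.02,0,0,0]]'
```

```text
time_s: 24.18
tcp_pos: [0.5778, -0.2256, 0.0358]
eef_rot: [180.0, -0.0, -15.4]
contact_force: [-2.8, -2.3, 6.2]
gripper_width: 0.0633
gripper_force: 30.0
```

Contact at the expected height. Releasing, then a full check from the top camera and wrist.

```bash
python3 drive.py '[[0,0,0,0,0,0],[0,0,0,0,0,0],[0,0,0,0,0,0]]' 0.085
python3 drive.py '[[0,0,-0.03,0,0,0],[0,0,-0.07,0,0,0],[-0.03,0,-0.1,0,0,0],[-0.06,0,-0.13,0,0,0],[-0.1,0,-0.17,0,0,0],[-0.13,0,-0.19,0,0,0],[-0.15,0,-0.19,0,0,0],[-0.15,0,-0.19,0,0,0],[-0.15,0,-0.19,0,0,0]]'
python3 - <<'E'
from plant import r, eyes, workorder
from h import *
c=eyes.capture("wrist"); t=eyes.capture("top"); cv2.imwrite("pics/w10.png",c["frame"][:,:,::-1]); np.savez("w10.npz",**c)
K=np.array([[c["fx"],0,c["cx"]],[0,c["fy"],c["cy"]],[0,0,1]],float); T=np.linalg.inv(c["cam_to_world"])
pr=lambda p:tuple(cv2.projectPoints(np.array([p]),cv2.Rodrigues(T[:3,:3])[0],T[:3,3],K,np.array(c["D"]))[0].ravel().astype(int))
for n,p in dict(lg=(.5775,-.2253,.0435),sq=(.6211,-.0646,.0355),md=(.4692,-.4142,.0395),ex=(.458,-.0655,.0115)).items():
    u=pr(p); print(n,u)
    try: print(level(c,*u),face(c,[u],p[2]))
    except Exception as e: print(e)
E
```

```text
time_s: 24.43
tcp_pos: [0.5779, -0.2251, 0.035]
eef_rot: [-180.0, -0.0, -15.4]
contact_force: [-0.4, -0.1, 0.3]
gripper_width: 0.0778
gripper_force: 0.0
time_s: 25.18
tcp_pos: [0.4327, -0.185, 0.2265]
eef_rot: [-179.9, -0.2, -15.4]
contact_force: [1.9, -0.1, 0.2]
gripper_width: 0.0849
gripper_force: 0.0
lg (np.int64(318), np.int64(26))
('tilt deg', array([-0.01,  0.02]), 'z', np.float64(0.0433)) (array([ 0.56  , -0.2202]), array([74.4, 60. ]), -15.7)
sq (np.int64(115), np.int64(30))
('tilt deg', array([-0.09, -0.  ]), 'z', np.float64(0.0354)) (array([ 0.6196, -0.0646]), array([44.4, 44.4]), 17.7)
md (np.int64(568), np.int64(100))
('tilt deg', array([0.06, 0.15]), 'z', np.float64(0.0391)) (array([ 0.4696, -0.4141]), array([72.4, 52.2]), -37.8)
ex (np.int64(191), np.int64(212))
('tilt deg', array([-0.03,  0.04]), 'z', np.float64(0.0113)) (array([ 0.4573, -0.0687]), array([119.8,  94.1]), -21.6)
```

View pics/w10.png

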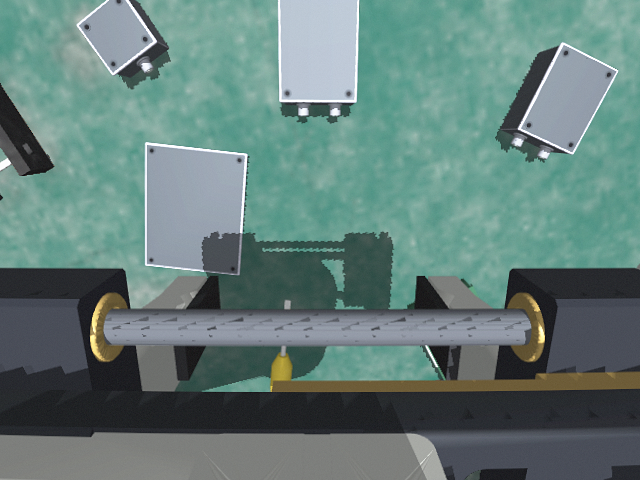

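The view shows lids on the square (117,35), large (318,50) and medium (560,98) boxes. All are level and at the expected heights. The extra-large lid is still lying flat at (195,208), so I'm handing in.

```bash
python3 -c "
from plant import r, eyes, workorder
print(workorder.close_job())"
```

```text
the job is handed in; nothing more can be done
None
```

All four lids measured home and level on their own boxes, and the extra-large lid is still flat in its place; I handed the job in at about 25 s of the 106 s allowed.

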